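# Roll the oxygen cylinder up into its bench cradle and close the keeper

## Robot

A 6-joint arm with a two-finger parallel gripper is mounted at the origin on the work surface. World frame = base frame: x ahead of the robot, y to its left, z up, the work surface at z = 0. Lengths are in m, angles in rad, forces in N, time in s.
With the tool pointing down it reaches from about 0.425 to 0.95 m from the base axis. Payload 3.5 kg.
Tool frame: the origin (TCP) lies midway between the tips of the shut fingers; the grasp point (between the pads) lies 19 mm behind it; z points along the fingers, y is the direction in which the jaws open and shut (so a half turn about z gives the same grasp; the last joint's range is limited). The gripper opens to 85 mm and grips with 20 to 120 N. Pads are 22 mm wide; open, the fingers measure 114 mm over their backs; the gripper's body (76 mm by 85 mm) begins 54 mm behind the grasp point. The pads swing forward as they close: fully open they stand 13 mm farther back than shut.
Start: joints at [-1.45, 0.286, 1.577, -0, 1.279, -0.15], TCP at [0.181, -0.65, 0.231] pointing down, gripper open.
Joint ranges: [-2.77, 2.77], [-0.9, 2.22], [0.21, 2.48], [-1.53, 4.67], [0.24, 2.81], [-2.84, 2.84]. Speed limits (rad/s): [2.79, 2.79, 3.14, 3.14, 3.14, 3.14].

## Interface

Orientations are given as a unit quaternion [x, y, z, w].
In Python, from plant import r, viewer gives the robot as it stands.
- The arm moves only by the tool step_arm, never from a script. Its argument "commands" is a list that holds one entry, the list of rows, each a list of 7 numbers: the shift along the world's x, y, z in m, then the turn, a rotation vector about the world's x, y, z in rad, then the opening in per cent of the stroke, from 0 (shut) to 100 (fully open). In form: [[[dx, dy, dz, ax, ay, az, grip], ...]]. A call has 1 to 10 rows; each row shifts and turns the commanded pose from where the row before left it; what a row does not reach is not made up. A row lasts 1/8 s, in which the tool goes at most 62.5 mm and 10.7 degrees, less where a joint would pass 70% of its speed; a pose out of reach is approached as far as the arm can. A call is refused whole if a number of a shift passes 0.0625 or a number of a turn 0.188, either way. A call with a gripper value outside its range is refused whole. The fingers move at their own pace and stop on an object; "force" is the grip in N (left out, the last holds). Time passes only in rows, so rows that do not move let the fingers close. It gives the time, the measured TCP pose, the force and the opening at its end, in the units of the state.
- r.get_state(): the state, without advancing time (a new reading comes with each control period).
- viewer.snapshot(name): name is "scene" or "side" or "wrist"; returns a dict with "color" (400x640x3 uint8, red, green, blue), "depth" (400x640 float32, m along the optical axis (not along the pixel's ray), 0 where there is no reading), "fx", "fy", "cx", "cy" (pixels), "cam_to_world" (4x4, takes a point from camera to world coordinates). Camera axes: x right, y up, looking along -z (the intrinsics and any distortion apply to the point x, -y, -z); pixel columns grow to the right and rows downward; lengths in m; the calibration is good to about 2 mm. The wrist camera is an equidistant fisheye: a pixel r from the principal point sees the ray r / f radians off the axis. A picture is of the moment at which its call begins.
- r.job_done(): hands the job in, once; it reports no verdict.
Trained networks look in the newest picture that a camera, given by its name, has taken for a name from the list of things; names that differ only in an ending like _2 or _b are one class to them, and where a whole thing is asked for, a point or a joint stands for the part that bears it (a point fixed in the world has none). Each returns a list of dicts, best first, with "score" (0 to 1); they miss things now and then, are a little off and sometimes report something else, mostly with a low value. They report only what shows in the picture. A call takes as long as a camera call. They do not tell look-alikes from the thing itself.
- viewer.outline_of(camera, target): "region" (400x640 bool, what is visible of it) and "at" ([column, row] in pixels, amid what is visible of it).
The state is a dict: "time_s": time; "q": joint angles; "qvel": joint speeds; "tau": joint torques, N m; "eef_pos": TCP position; "ee_rot": TCP orientation; "wrist_force": force on the tool from outside, world axes, zero at the start; "torque": the same for the moment, N m; "finger_gap": opening from 0.0 (shut) to 1.0 (fully open).
Only numpy, scipy, OpenCV 4.12 (cv2) and the standard library are available. Lean on these libraries where they do the work, as an engineer would, in place of code of your own. Each camera call takes 0.05 s, during which the arm holds its last target. There are 200 camera calls.

## Task

With your fingertips, roll the small oxygen cylinder up the ramp of the blue cradle until it drops into the rest against the stop at the top; keep your fingers behind it all the way up so that it never runs free on the ramp or rolls back, and do not lift it. Then push the yellow keeper bar shut behind the cylinder and leave everything else on the counter where it stands.

Things in the scene. Friction and masses are not known exactly. Their poses are not given: they have to be found in the camera images.
- oxygen: Small smooth aluminium oxygen cylinder, 0.4-0.7 kg, friction about 0.35, lying on the counter 20 to 45 mm short of the ramp toe, square to it within 4 degrees. Body 70 mm across, 150 mm long; at its +y end a green shoulder and a brass valve, 26 mm wide, reaching 50 mm further. Origin on the axis, mid body, 35 mm above what it lies on. y runs along it to the valve; x and z turn as it rolls.
- cradle: Roll-on cradle, blue steel, bolted to the counter. Origin on the counter; x level, pointing uphill, y to the left of that (valve side), z up. Ramp from x = -140, z = 0 to a rounded crest at x = 27, z = 25 mm; 162 mm wide between kerbs 4 mm thick, 12 mm above the ramp. Past it the rest: a black trough with its floor at z = 19 mm, ending at the stop, a plate with a rubber face at x = 86 mm, 78 mm high.
- rest (a point): Where the middle of the cylinder's axis is when it lies in the rest: 49.5 mm uphill of the cradle's origin, 54 mm above the counter. Same axes as the cradle. There the cylinder lies 6 mm below the crest and stays by itself, with some 3 mm of play.
- slope: The aluminium ramp itself, about 8.5 degrees steep, 169 mm long up the slope. Origin at the middle of its lower edge (the toe, at counter height); x runs up the slope, y across it as the cradle's, z square to its surface.
- keeper_hinge (a point): On the keeper's upright hinge axis, at mid height of the bar (59 mm above the counter), beside the ramp on the side away from the valve (cradle x = 6.5 mm, y = -100 mm). Same axes as the cradle.
- keeper_tip (a point): End of the keeper's black rubber tip, on the bar's centre line at mid height, 117 mm from the hinge. The keeper is a yellow flat bar, 6 mm thick (10 mm at the tip) and 26 mm tall, from 46 to 72 mm above the counter.
- keeper (a joint): Angle of the keeper bar, rad. 0: the bar points downhill, alongside the ramp, outside the kerb; 1.571 (its end stop): shut, square across the ramp just behind the cylinder in the rest. Seen from above it closes clockwise. Starts open at -0.3 to 0, turns with light friction (0.05 N m), stays where it is left.
- dressing_jar: Stainless dressing jar with a lid, 98 mm in diameter, 119 mm high; origin under its centre. Leave alone.
- forceps_jar: Slim stainless forceps jar with a blue collar and forceps in it, foot 72 mm in diameter, 225 mm high; origin under its centre. Leave alone.
- regulator: Oxygen regulator lying on its back, about 120 x 45 x 38 mm; origin under its middle. Leave alone.
- bandage: Rolled bandage standing on end, 48 mm in diameter, 56 mm high; origin under its centre. Leave alone.
Not all that is in view belongs to the job. What is shaped like the oxygen but orange, pink or red is not meant.

How it is judged:
By the outcome, as a careful person would: the job done as asked, in the order asked, and still so for the second after the job is handed in, with the robot touching nothing.
It also fails if it takes over 48 s, if anything falls off the work surface, if the arm or the gripper's body presses on something with over 40 N, if the wrist force passes 120 N, or if a joint passes its speed limit or range.

## Working session

There is one attempt and no reset: what is moved stays moved. The work goes in short steps, Python scripts to look and compute and a tool call to move; the robot and the scene stay as the last step left them, time stands still between calls to the robot, and variables do not carry over. Pictures are saved under pics/ and viewed, about 8 in all and at most 12, crops included, and the job is handed in when it is done.

Besides the shell and the picture viewer there is one more tool, called after "Call:" by a JSON object that holds its "fn" and its "kwargs", one argument or row to a line. step_arm: Moves the arm, as the interface text tells. Its arguments: {"type":"object","properties":{"commands":{"type":"array"},"force":{"type":"number"}},"required":["commands"]}

```bash
ls; mkdir -p pics; cat > h.py <<'E'
import numpy as np, cv2
from plant import r, viewer
def pts(s, mask=None):
    d=s["depth"]; v,u=np.nonzero((d>0) if mask is None else (mask&(d>0)))
    z=d[v,u]; P=np.stack([(u-s["cx"])/s["fx"]*z, -(v-s["cy"])/s["fy"]*z, -z, np.ones_like(z)])
    return (s["cam_to_world"]@P)[:3].T
def save(s,n): cv2.imwrite(f"pics/{n}.png", s["color"][:,:,::-1])
E
python3 - <<'E'
from h import *
print(r.get_state())
for c in ["scene","side"]:
    s=viewer.snapshot(c); save(s,c+"0"); np.savez(f"{c}0.npz",**s)
    print(c,s["fx"],s["cx"],s["cy"],s["cam_to_world"].round(3).tolist())
    for t in ["oxygen","cradle","keeper","keeper_tip","slope","dressing_jar","forceps_jar","regulator","bandage"]:
        for o in viewer.outline_of(c,t)[:3]:
            p=pts(s,o["region"])
            if len(p): print(t,round(o["score"],2),np.round(o["at"]),len(p),np.median(p,0).round(3),np.percentile(p,2,0).round(3),np.percentile(p,98,0).round(3))
E
```

```text
pics
{'time_s': 0.0, 'q': array([-1.45003218e+00,  2.87164450e-01,  1.57815605e+00, -2.20488235e-05,
        1.27860210e+00, -1.49986609e-01]), 'qvel': array([-2.14851256e-03,  1.63385410e-03,  2.30240259e-04,  2.73244968e-05,
        9.05711980e-04, -3.19491160e-04]), 'tau': array([ 1.24646420e-03, -4.05983591e+01, -2.92623800e+01,  1.79643615e-05,
        5.88315219e-03,  7.34153645e-06]), 'eef_pos': array([ 0.18048507, -0.64974931,  0.22995933]), 'ee_rot': array([ 9.90849637e-01,  1.34965331e-01,  6.46879136e-06, -1.16500323e-03]), 'wrist_force': array([ 0.5561762 , -0.28116758, -1.0051954 ]), 'torque': array([ 0.00734279,  0.02155115, -0.03507136]), 'finger_gap': 0.9989669067175814}
scene 480.18424774372386 326.30418902108454 200.64004033272155 [[0.679, -0.507, 0.531, 1.447], [0.734, 0.485, -0.475, -0.976], [-0.017, 0.713, 0.701, 1.32], [0.0, 0.0, 0.0, 1.0]]
oxygen 0.91 [398. 243.] 1011 [ 0.813 -0.098  0.06 ] [ 0.727 -0.126  0.007] [ 0.903 -0.058  0.075]
oxygen 0.61 [332. 211.] 796 [ 0.543 -0.155  0.062] [ 0.422 -0.177  0.015] [ 0.606 -0.115  0.075]
oxygen 0.59 [186. 273.] 1081 [
[... 962 characters left out ...]
  0.019] [ 0.343 -0.34   0.075]
oxygen 0.73 [259. 178.] 860 [ 0.774 -0.069  0.059] [ 0.713 -0.125  0.008] [ 0.887 -0.043  0.075]
cradle 0.84 [284. 238.] 3550 [0.517 0.041 0.02 ] [ 0.427 -0.093  0.001] [0.627 0.152 0.077]
keeper 0.76 [269. 207.] 231 [ 0.626 -0.003  0.062] [ 0.61  -0.083 -0.001] [0.692 0.058 0.078]
keeper_tip 0.46 [271. 206.] 178 [ 0.624 -0.001  0.065] [ 0.609 -0.061  0.043] [0.638 0.058 0.078]
dressing_jar 0.57 [220. 314.] 1523 [0.4   0.38  0.101] [0.373 0.329 0.003] [0.461 0.415 0.111]
regulator 0.59 [282. 236.] 3709 [0.518 0.039 0.02 ] [ 0.426 -0.095  0.   ] [0.63  0.153 0.077]
bandage 0.69 [322. 162.] 207 [ 0.691 -0.316  0.045] [ 0.675 -0.347  0.005] [ 0.719 -0.3    0.062]
```

```bash
python3 - <<'E'
import cv2,numpy as np
a=cv2.imread("pics/scene0.png")[100:320,150:510]; b=cv2.imread("pics/side0.png")[110:330,170:470]
cv2.imwrite("pics/c1.png",cv2.resize(a,None,fx=2.2,fy=2.2,interpolation=cv2.INTER_CUBIC))
cv2.imwrite("pics/c2.png",cv2.resize(b,None,fx=2.6,fy=2.6,interpolation=cv2.INTER_CUBIC))
E
```

```text
(no output)
```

View pics/c1.png

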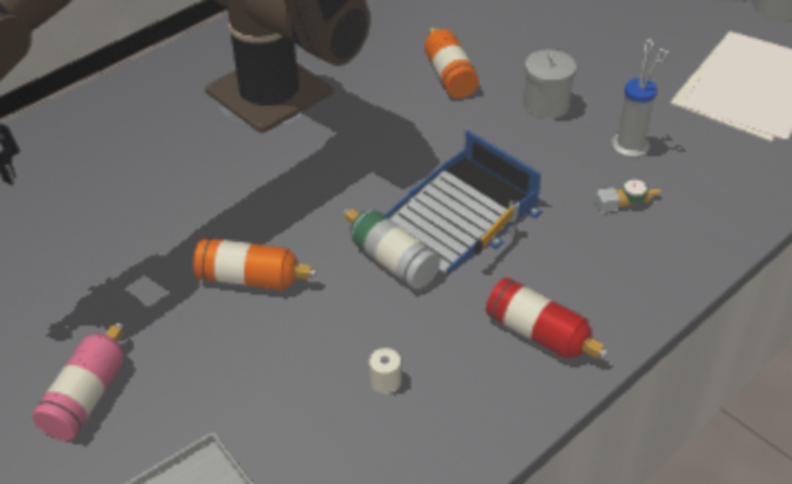

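View pics/c2.png

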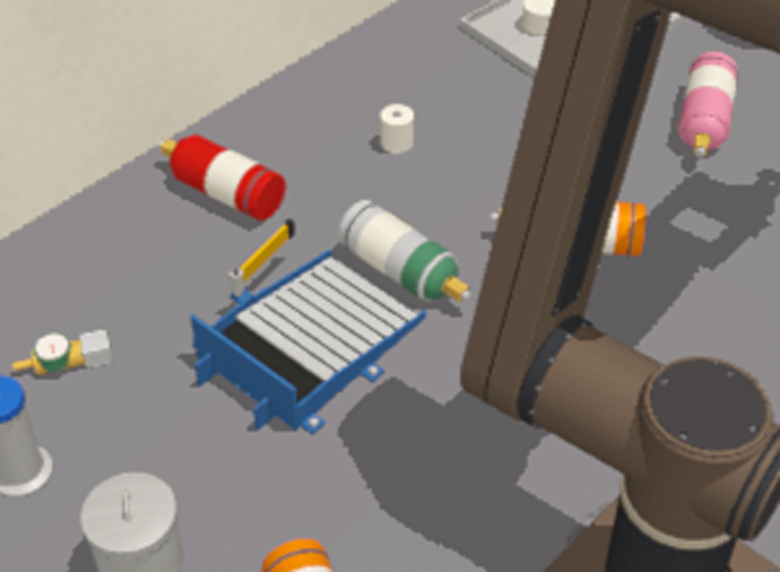

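The pictures show the silver/green-shouldered cylinder (crop 2 at ~(400,250), valve toward the robot) just short of the blue cradle's toe. The ramp rises toward world +y, and the yellow keeper is on the far side, open. The red, orange and pink look-alikes and the bandage are separate. Next I fit the exact poses.

```bash
cat > fit.py <<'E'
from h import *
from scipy.optimize import least_squares
S={c:dict(np.load(f"{c}0.npz")) for c in ["scene","side"]}
def masked(s,f):
    hsv=cv2.cvtColor(s["color"],cv2.COLOR_RGB2HSV); return pts(s,f(hsv))
box=lambda p,a,b,c,d,e,f:p[(p[:,0]>a)&(p[:,0]<b)&(p[:,1]>c)&(p[:,1]<d)&(p[:,2]>e)&(p[:,2]<f)]
for c,s in S.items():
    print(c)
    blue=masked(s,lambda h:(h[...,0]>100)&(h[...,0]<125)&(h[...,1]>120)&(h[...,2]>40))
    blue=box(blue,.38,.68,-.15,.25,-.01,.1)
    st=blue[blue[:,2]>.055]
    print("stop",len(st),st.mean(0).round(4),st.min(0).round(3),st.max(0).round(3))
    u=np.linalg.svd(st[:,:2]-st[:,:2].mean(0))[2][0]; print("stop dir deg",np.degrees(np.arctan2(u[1],u[0])))
    kb=blue[blue[:,2]<.055]
    al=box(pts(s),.40,.66,-.12,.2,.003,.03)
    rect=cv2.minAreaRect(blue[blue[:,2]>.008][:,:2].astype(np.float32)*1000); print("blue rect",rect)
    cyl=box(pts(s),.40,.62,-.23,-.06,.012,.09)
    cyl=cyl[cyl[:,2]>.035]
    # fit body cylinder r=35
    f=lambda p:np.hypot((cyl[:,1]-p[0]-p[1]*(cyl[:,0]-.52))*np.cos(np.arctan(p[1])),cyl[:,2]-p[2])-.035
    o=least_squares(f,[-.14,0,.035],loss="soft_l1",f_scale=.001); res=f(o.x)
    inl=cyl[abs(res)<.003]; d=np.array([1,o.x[1]])/np.hypot(1,o.x[1])
    t=np.array([inl[:,0]-.52,inl[:,1]-o.x[0]]).T@d
    print("cyl y@.52, slope deg, z",o.x[0].round(4),np.degrees(np.arctan(o.x[1])).round(2),o.x[2].round(4),"along",np.percentile(t,[0,1,99,100]).round(4)+.52,len(inl))
    yl=masked(s,lambda h:(h[...,0]>17)&(h[...,0]<32)&(h[...,1]>140)&(h[...,2]>90)); yl=box(yl,.56,.70,-.12,.12,.03,.09)
    if len(yl):
        u=np.linalg.svd(yl[:,:2]-yl[:,:2].mean(0))[2][0]
        print("keeper",len(yl),yl.mean(0).round(4),yl.min(0).round(3),yl.max(0).round(3),np.degrees(np.arctan2(u[1],u[0])).round(1))
    for z in [(.002,.008)]:
        pass
E
python3 fit.py
```

```text
scene
stop 29 [0.5114 0.1326 0.0751] [0.435 0.125 0.059] [0.593 0.142 0.084]
stop dir deg 2.2238858573818976
blue rect ((518.327880859375, 64.90965270996094), (172.09451293945312, 147.931884765625), 2.908015012741089)
cyl y@.52, slope deg, z -0.1408 -0.28 0.0362 along [0.4526 0.4551 0.605  0.6082] 416
keeper 51 [ 0.6314 -0.0043  0.0681] [ 0.622 -0.047  0.054] [0.64  0.037 0.079] -78.6
side
stop 253 [0.5073 0.1347 0.0705] [0.425 0.127 0.055] [0.599 0.142 0.087]
stop dir deg -177.41073224366485
blue rect ((517.025634765625, 33.899139404296875), (207.3552703857422, 266.35040283203125), 2.3105366230010986)
cyl y@.52, slope deg, z -0.1443 3.51 0.0357 along [0.4393 0.4453 0.5994 0.6026] 489
keeper 120 [ 0.6255 -0.0057  0.0657] [ 0.614 -0.052  0.048] [0.638 0.042 0.082] 100.7
```

Call:
{"fn": "step_arm", "kwargs": {
  "commands": [
    [[0.034, 0.042, 0.007, 0, 0, 0.134, 100], [0.034, 0.042, 0.007, 0, 0, 0.134, 100], [0.034, 0.042, 0.007, 0, 0, 0.134, 100], [0.034, 0.042, 0.007, 0, 0, 0.134, 100], [0.034, 0.042, 0.007, 0, 0, 0.134, 100], [0.034, 0.042, 0.007, 0, 0, 0.134, 100], [0.034, 0.042, 0.007, 0, 0, 0.134, 100], [0.034, 0.042, 0.007, 0, 0, 0.134, 100], [0.034, 0.042, 0.007, 0, 0, 0.134, 100], [0.034, 0.042, 0.007, 0, 0, 0.134, 100]]
  ]
}}

```text
time_s: 2.25
eef_pos: [0.5215, -0.2289, 0.3019]
ee_rot: [0.691, 0.723, 0.0, 0.0]
wrist_force: [0.1, 0.5, -0.2]
finger_gap: 1.0
```

```bash
python3 - <<'E'
from h import *
from scipy.spatial.transform import Rotation as R
st=r.get_state(); print(st["time_s"],st["eef_pos"],R.from_quat(st["ee_rot"]).as_matrix().round(3).tolist(),st["q"].round(2))
for c in ["wrist","side","scene"]:
    s=viewer.snapshot(c); save(s,c+"1"); np.savez(f"{c}1.npz",**s)
    if c=="wrist": print(s["fx"],s["cx"],s["cy"],s["cam_to_world"].round(3).tolist(), s["depth"].min(),s["depth"].max())
E
```

```text
2.25 [ 0.5215196  -0.22886197  0.30185926] [[-0.044, 0.999, 0.001], [0.999, 0.044, -0.0], [-0.001, 0.001, -1.0]] [-0.59  0.01  1.76 -0.    1.37 -0.64]
309.70691628693146 315.444856776535 205.19296758401427 [[0.999, -0.042, -0.015, 0.518], [0.045, 0.944, 0.327, -0.144], [0.001, -0.327, 0.945, 0.445], [0.0, 0.0, 0.0, 1.0]] 0.0 1.5656356
```

View pics/wrist1.png

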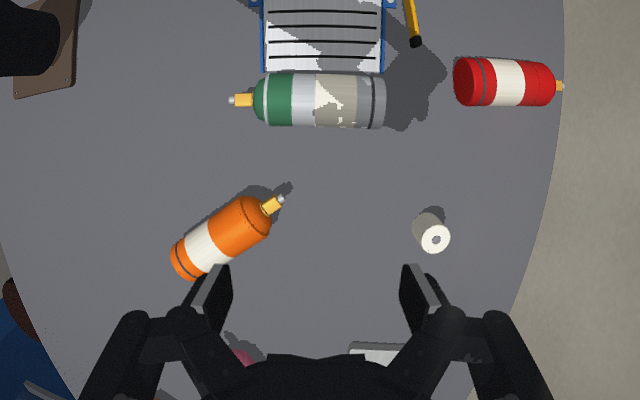

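```bash
cat >> h.py <<'E'
def wray(s,u,v):
    a=(u-s["cx"])/s["fx"]; b=(v-s["cy"])/s["fy"]; th=np.hypot(a,b)+1e-9
    k=np.tan(th)/th; return a*k,b*k      # x/z, y/z
def wpts(s,m):
    v,u=np.nonzero(m&(s["depth"]>0)); z=s["depth"][v,u]; x,y=wray(s,u,v)
    return (s["cam_to_world"]@np.stack([x*z,-y*z,-z,np.ones_like(z)]))[:3].T
def onplane(s,u,v,h):  # pixel -> world at height h
    x,y=wray(s,np.array(u,float),np.array(v,float)); T=s["cam_to_world"]
    d=np.stack([x,-y,-np.ones_like(x)],-1)@T[:3,:3].T; t=(h-T[2,3])/d[...,2]
    return T[:3,3]+t[...,None]*d
E
cat > fit2.py <<'E'
from h import *
import sys
from scipy.optimize import least_squares
s=dict(np.load(sys.argv[1])); hsv=cv2.cvtColor(s["color"],cv2.COLOR_RGB2HSV); H,Sa,V=[hsv[...,i] for i in range(3)]
P=wpts(s,np.ones((400,640),bool))
def bx(P,a,b,c,d,e,f): return P[(P[:,0]>a)&(P[:,0]<b)&(P[:,1]>c)&(P[:,1]<d)&(P[:,2]>e)&(P[:,2]<f)]
tab=bx(P,.45,.6,-.35,-.2,-.03,.03); print("table z",np.median(tab[:,2]))
c=bx(P,.40,.63,-.22,-.08,.03,.09)
f=lambda p:np.hypot((c[:,1]-p[0]-p[1]*(c[:,0]-.52))*np.cos(np.arctan(p[1])),c[:,2]-p[2])-.035
o=least_squares(f,[-.14,0,.035],loss="soft_l1",f_scale=.001); i=c[abs(f(o.x))<.003]
d=np.array([1,o.x[1]])/np.hypot(1,o.x[1]);t=(i[:,:2]-[.52,o.x[0]])@d
print("cyl y@.52,deg,z",o.x[0].round(4),np.degrees(np.arctan(o.x[1])).round(2),o.x[2].round(4),"x ext",(np.percentile(t,[0,.5,99.5,100])+.52).round(4))
g=wpts(s,(H>60)&(H<90)&(Sa>100)); g=bx(g,.38,.63,-.22,-.08,.03,.09); print("green x",np.percentile(g[:,0],[0,1,99,100]).round(4))
bl=(H>100)&(H<125)&(Sa>120)&(V>40)
b=bx(wpts(s,bl),.38,.66,-.12,.2,.0,.1)
for lo,hi,n in [(.38,.47,"L"),(.56,.66,"R")]:
    k=b[(b[:,0]>lo)&(b[:,0]<hi)&(b[:,1]<.09)]
    if len(k)>5: print("kerb",n,len(k),np.c_[k[::max(1,len(k)//12)]].round(3).tolist())
y=wpts(s,(H>17)&(H<32)&(Sa>140)&(V>90)); y=bx(y,.56,.70,-.12,.12,.03,.09); print("keeper",len(y),y.min(0).round(3) if len(y) else "",y.max(0).round(3) if len(y) else "")
for o in viewer.outline_of("wrist","keeper_tip")[:1]: print("tip",o["at"],o["score"])
E
python3 fit2.py wrist1.npz; python3 - <<'E'
from h import *
s=dict(np.load("wrist1.npz"))
print("toe corners z0 (265,72)(383,72)",onplane(s,[265,383],[72,72],0.0).round(4).tolist())
print("kerb tops z~.02: ",onplane(s,[263,268,383,380],[30,30,30,30],0.03).round(4).tolist())
print("cyl ends",onplane(s,[254,386],[100,100],.06).round(4).tolist())
E
python3 - <<'E'
import cv2
a=cv2.imread("pics/wrist1.png")[0:150,215:455]; cv2.imwrite("pics/w1c.png",cv2.resize(a,None,fx=3.3,fy=3.3,interpolation=cv2.INTER_CUBIC))
E
```

```text
table z 0.0006692386030480169
cyl y@.52,deg,z -0.1412 0.85 0.0351 x ext [0.4534 0.4557 0.6025 0.604 ]
green x [0.4393 0.4415 0.4881 0.4887]
kerb L 312 [[0.416, 0.006, 0.006], [0.429, 0.003, 0.003], [0.425, -0.001, 0.005], [0.42, -0.003, 0.002], [0.44, -0.017, 0.021], [0.441, -0.029, 0.023], [0.442, -0.039, 0.014], [0.441, -0.053, 0.019], [0.441, -0.063, 0.018], [0.44, -0.075, 0.018], [0.443, -0.083, 0.014], [0.441, -0.094, 0.013]]
kerb R 336 [[0.602, 0.009, 0.021], [0.622, 0.012, 0.005], [0.622, 0.01, 0.004], [0.623, 0.007, 0.002], [0.603, -0.014, 0.026], [0.604, -0.023, 0.022], [0.605, -0.035, 0.021], [0.605, -0.045, 0.02], [0.607, -0.054, 0.017], [0.605, -0.066, 0.016], [0.608, -0.076, 0.015], [0.605, -0.088, 0.011]]
keeper 344 [ 0.625 -0.049  0.048] [0.639 0.003 0.074]
toe corners z0 (265,72)(383,72) [[0.4453, -0.1027, 0.0], [0.6122, -0.0938, 0.0]]
kerb tops z~.02:  [[0.4449, -0.0471, 0.03], [0.4516, -0.0472, 0.03], [0.6032, -0.0384, 0.03], [0.5991, -0.0389, 0.03]]
cyl ends [[0.4425, -0.1435, 0.06], [0.6055, -0.1356, 0.06]]
```

View pics/w1c.png

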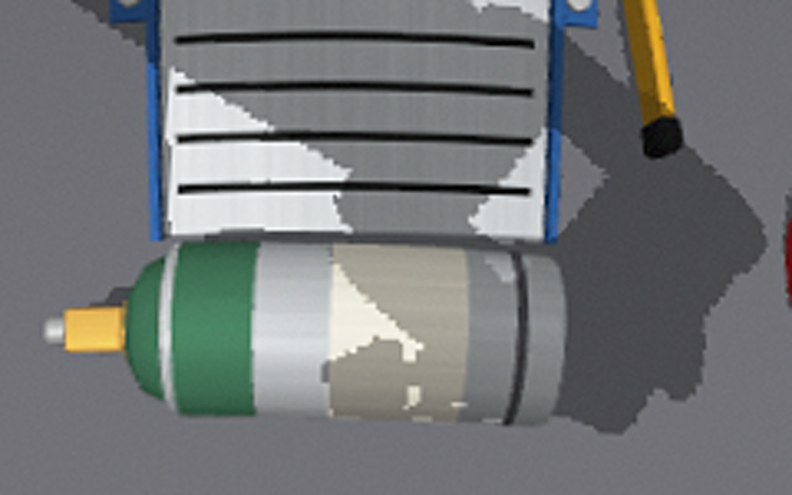

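The wrist picture shows the cylinder at (254–386, 72–128) right at the ramp, with the kerbs at columns ~265 and 383. The body mid is at about (0.5287, -0.141) and the cradle yaw is ~2°, so the kerb margin is about 4 mm. The orange look-alike's valve at (283,200) clears my path. Now I descend behind the cylinder.

Call:
{"fn": "step_arm", "kwargs": {
  "commands": [
    [[0.001, 0.002, -0.048, 0, 0, -0.008, 100], [0.001, 0.002, -0.048, 0, 0, 0, 100], [0.001, 0.002, -0.048, 0, 0, 0, 100], [0.001, 0.002, -0.048, 0, 0, 0, 100], [0.002, 0.002, -0.048, 0, 0, 0, 100], [0.001, 0.002, -0.048, 0, 0, 0, 100], [0, 0, 0, 0, 0, 0, 100]]
  ]
}}

```text
time_s: 3.32
eef_pos: [0.5232, -0.2174, 0.0088]
ee_rot: [0.697, 0.717, -0.001, -0.005]
wrist_force: [-0.4, -0.5, -0.2]
finger_gap: 1.001
```

```bash
python3 - <<'E'
from h import *
st=r.get_state(); print(st["time_s"],st["eef_pos"],st["wrist_force"])
s=viewer.snapshot("side"); 
t=viewer.snapshot("wrist"); save(t,"w2"); np.savez("wrist2.npz",**t)
a=s["color"][130:280,230:400,::-1]; b=t["color"][:,:,::-1]
cv2.imwrite("pics/s2.png",np.hstack([cv2.resize(a,(453,400),interpolation=cv2.INTER_CUBIC),b[:400,150:490]]))
E
python3 fit2.py wrist2.npz | head -3
```

```text
3.325 [ 0.52322187 -0.21744236  0.00878553] [-0.43750382 -0.49282272 -0.18148312]
table z 0.0006295312058006014
cyl y@.52,deg,z -0.1416 0.92 0.0355 x ext [0.4541 0.4569 0.6011 0.6044]
green x [0.4436 0.4461 0.489  0.4899]
```

View pics/s2.png

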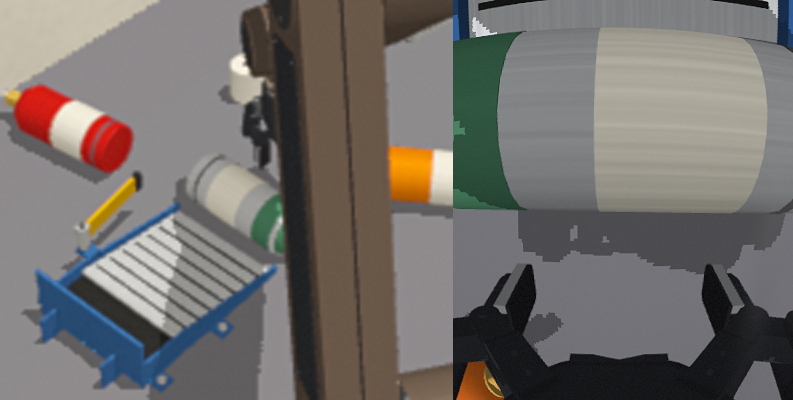

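Call:
{"fn": "step_arm", "kwargs": {
  "commands": [
    [[0.001, 0.006, 0.001, 0, 0, 0.003, 100], [0.001, 0.006, 0.001, 0, 0, 0.003, 100], [0.001, 0.006, 0.001, 0, 0, 0, 100], [0.001, 0.005, 0, 0, 0, 0, 100], [0, 0.004, 0, 0, 0, 0, 100], [0, 0.004, 0, 0, 0, 0, 100], [0, 0.004, 0, 0, 0, 0, 100], [0, 0.004, 0, 0, 0, 0, 100]]
  ]
}}

```text
time_s: 4.47
eef_pos: [0.5315, -0.1791, 0.0162]
ee_rot: [0.694, 0.72, -0.0, -0.0]
wrist_force: [-0.1, -0.8, -0.5]
finger_gap: 0.998
```

```bash
python3 - <<'E'
from h import *
st=r.get_state(); print(st["time_s"],st["eef_pos"],st["ee_rot"],st["wrist_force"])
t=viewer.snapshot("wrist"); save(t,"w3"); np.savez("wrist3.npz",**t)
E
python3 fit2.py wrist3.npz | grep -v kerb
```

```text
4.475 [ 0.53152455 -0.17912958  0.01623413] [ 6.93562550e-01  7.20396404e-01 -2.73112043e-05 -9.68748949e-05] [-0.1246333  -0.79288816 -0.47819506]
table z 0.0006690597689321259
cyl y@.52,deg,z -0.1327 1.08 0.0358 x ext [0.4541 0.4568 0.6016 0.6042]
green x [0.4437 0.4457 0.4887 0.5752]
keeper 1354 [ 0.63  -0.049  0.046] [ 0.64  -0.032  0.074]
```

Call:
{"fn": "step_arm", "kwargs": {
  "commands": [
    [[0, 0.004, -0.001, 0, 0, 0, 100], [0, 0.004, -0.001, 0, 0, 0, 100], [0, 0.004, -0.001, 0, 0, 0, 100], [0, 0.004, 0, 0, 0, 0, 100], [0, 0.004, 0, 0, 0, 0, 100], [-0.001, 0.004, 0, 0, 0, 0, 100], [0, 0.004, 0, 0, 0, 0, 100], [0, 0.004, 0, 0, 0, 0, 100], [0, 0.004, 0.0005, 0, 0, 0, 100], [0, 0.004, 0.0005, 0, 0, 0, 100]]
  ]
}}

```text
time_s: 5.82
eef_pos: [0.5311, -0.1396, 0.0148]
ee_rot: [0.694, 0.72, 0.0, 0.001]
wrist_force: [-0.9, -1.9, 0.1]
finger_gap: 1.003
```

```bash
python3 - <<'E'
from h import *
st=r.get_state(); print(st["time_s"],st["eef_pos"],st["ee_rot"],st["wrist_force"])
t=viewer.snapshot("wrist"); save(t,"w4"); np.savez("wrist4.npz",**t)
E
sed -i 's/-.22,-.08,.03,.09/-.22,.16,.043,.12/' fit2.py; python3 fit2.py wrist4.npz
```

```text
5.825 [ 0.53109809 -0.13963186  0.01477853] [6.93622973e-01 7.20337852e-01 8.80792179e-05 7.36331230e-04] [-0.93089187 -1.91744329  0.07951474]
table z 0.0006911188195084517
cyl y@.52,deg,z -0.1004 4.38 0.0414 x ext [0.4451 0.4506 0.602  0.6051]
green x [0.4427 0.4453 0.4882 0.5905]
kerb L 2201 [[0.416, 0.01, 0.004], [0.438, -0.005, 0.026], [0.44, -0.008, 0.021], [0.437, -0.013, 0.025], [0.439, -0.019, 0.025], [0.441, -0.024, 0.024], [0.442, -0.029, 0.022], [0.441, -0.033, 0.017], [0.442, -0.038, 0.015], [0.438, -0.044, 0.02], [0.441, -0.049, 0.02], [0.442, -0.054, 0.012], [0.439, -0.061, 0.019]]
kerb R 2242 [[0.602, 0.005, 0.017], [0.624, 0.011, 0.005], [0.621, 0.006, 0.004], [0.603, -0.008, 0.018], [0.603, -0.014, 0.022], [0.606, -0.018, 0.023], [0.603, -0.024, 0.018], [0.606, -0.029, 0.022], [0.604, -0.034, 0.02], [0.604, -0.039, 0.009], [0.607, -0.044, 0.021], [0.605, -0.05, 0.02], [0.606, -0.055, 0.018]]
keeper 5639 [ 0.624 -0.048  0.046] [0.641 0.004 0.075]
tip [577.7, 78.6] 0.72
```

View pics/w4.png

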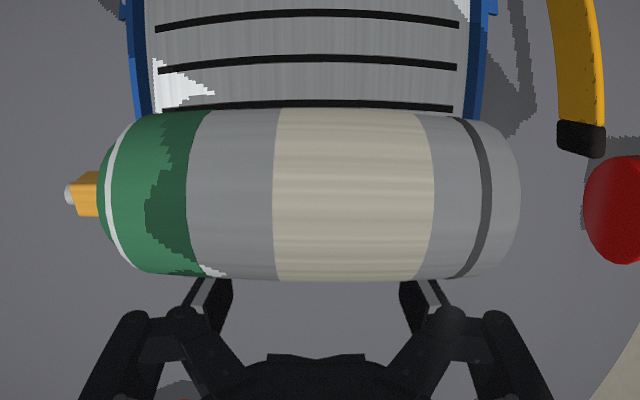

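```bash
cat > fit3.py <<'E'
from h import *
import sys
from scipy.optimize import least_squares
s=dict(np.load(sys.argv[1])); yc=float(sys.argv[2]); P=wpts(s,np.ones((400,640),bool))
c=P[(P[:,0]>.42)&(P[:,0]<.612)&(abs(P[:,1]-yc)<.042)&(P[:,2]>float(sys.argv[3]))&(P[:,2]<.12)]
f=lambda p:np.hypot((c[:,1]-p[0]-p[1]*(c[:,0]-.52))*np.cos(np.arctan(p[1])),c[:,2]-p[2]-p[3]*(c[:,0]-.52))-.035
o=least_squares(f,[yc,0.03,.035,0],loss="soft_l1",f_scale=.001); e=f(o.x); i=c[abs(e)<.003]
d=np.array([1,o.x[1]])/np.hypot(1,o.x[1]);t=(i[:,:2]-[.52,o.x[0]])@d
b=np.histogram(t+.52,np.arange(.42,.625,.004))
print("y@.52",o.x[0].round(4),"deg",np.degrees(np.arctan(o.x[1])).round(2),"z",o.x[2].round(4),"tilt",np.degrees(o.x[3]).round(2),"ext",(np.percentile(t,[0,.5,99.5,100])+.52).round(4),len(i),len(c))
E
python3 fit3.py wrist4.npz -.095 .045; python3 fit3.py wrist3.npz -.132 .045
```

```text
y@.52 -0.0959 deg -0.74 z 0.0387 tilt 1.18 ext [0.4528 0.4556 0.5994 0.6032] 52520 90513
y@.52 -0.135 deg -0.96 z 0.0374 tilt 1.34 ext [0.4536 0.4561 0.6002 0.6032] 51203 86805
```

```bash
cat > fit3.py <<'E'
from h import *
import sys
# ridge method: per x slice, fit circle centre (y,z) r=.035
from scipy.optimize import least_squares
s=dict(np.load(sys.argv[1])); yc,zc=float(sys.argv[2]),float(sys.argv[3]); P=wpts(s,np.ones((400,640),bool))
for x in np.arange(.455,.606,.025):
    c=P[(abs(P[:,0]-x)<.003)&(abs(P[:,1]-yc)<.035)&(P[:,2]>zc+.012)&(P[:,2]<zc+.042)]
    f=lambda p:np.hypot(c[:,1]-p[0],c[:,2]-p[1])-.035
    o=least_squares(f,[yc,zc],loss="soft_l1",f_scale=.001)
    print(x.round(3),o.x.round(4),len(c),np.abs(f(o.x)).mean().round(5),np.percentile(c[:,2],99).round(4))
E
for a in "1 -.141 .035" "3 -.133 .035" "4 -.096 .038"; do set -- $a; python3 fit3.py wrist$1.npz $2 $3; echo; done
```

```text
0.455 [-0.1415  0.0334] 190 0.00172 0.0705
0.48 [-0.1417  0.0356] 253 0.0006 0.0718
0.505 [-0.1414  0.0351] 255 0.00053 0.0712
0.53 [-0.1411  0.0356] 255 0.00057 0.0717
0.555 [-0.1405  0.0355] 252 0.00059 0.0717
0.58 [-0.1403  0.0351] 248 0.00056 0.0712
0.605 [-0.1401  0.034 ] 51 0.00052 0.0701

0.455 [-0.133   0.0346] 596 0.00048 0.0705
0.48 [-0.1325  0.0358] 2381 0.00093 0.0756
0.505 [-0.132   0.0352] 2810 0.00042 0.0711
0.53 [-0.1316  0.0356] 3084 0.00041 0.0714
0.555 [-0.1311  0.0356] 2807 0.00041 0.0715
0.58 [-0.1319  0.0357] 2666 0.00217 0.0764
0.605 [-0.1308  0.0342] 197 0.00072 0.076

0.455 [-0.0939  0.0361] 728 0.0007 0.0761
0.48 [-0.0941  0.0373] 2700 0.00241 0.0788
0.505 [-0.0929  0.0364] 2888 0.00042 0.0723
0.53 [-0.0923  0.0367] 3099 0.00041 0.0724
0.555 [-0.0917  0.0366] 2802 0.0004 0.0724
0.58 [-0.0931  0.0369] 2673 0.0028 0.079
0.605 [-0.0942  0.0356] 119 0.00472 0.0798
```

Fitted from the slices, the cylinder is at (0.529, -0.092), z 0.0365, yaw 1.35°. It is on the toe, slightly right of centre, with my fingers behind it. I continue up with a small counter-clockwise trim.

Call:
{"fn": "step_arm", "kwargs": {
  "commands": [
    [[0, 0.004, 0.0006, 0, 0, 0.004, 100], [-0.0005, 0.005, 0.0008, 0, 0, 0.004, 100], [0, 0.005, 0.0008, 0, 0, 0.004, 100], [-0.0005, 0.006, 0.0009, 0, 0, 0.004, 100], [0, 0.006, 0.0009, 0, 0, 0.002, 100], [-0.0005, 0.006, 0.0009, 0, 0, 0, 100], [0, 0.006, 0.0009, 0, 0, 0, 100], [-0.0005, 0.006, 0.0009, 0, 0, 0, 100], [0, 0.005, 0.0008, 0, 0, 0, 100], [-0.0005, 0.004, 0.0006, 0, 0, 0, 100]]
  ]
}}

```text
time_s: 7.18
eef_pos: [0.5281, -0.086, 0.0225]
ee_rot: [0.687, 0.727, -0.0, 0.0]
wrist_force: [-0.6, -2.2, 1.7]
finger_gap: 1.001
```

```bash
python3 - <<'E'
from h import *
st=r.get_state(); print(st["time_s"],st["eef_pos"],st["ee_rot"],st["wrist_force"])
t=viewer.snapshot("wrist"); save(t,"w5"); np.savez("wrist5.npz",**t)
E
python3 fit3.py wrist5.npz -.040 .045; python3 fit2.py wrist5.npz|grep -v kerb
```

```text
7.175 [ 0.52806884 -0.08602155  0.02246065] [ 6.86976628e-01  7.26679512e-01 -1.83482813e-06  7.36354454e-06] [-0.58727312 -2.17311087  1.67563097]
0.455 [-0.0413  0.0443] 1291 0.00051 0.0801
0.48 [-0.0405  0.0449] 2527 0.00071 0.0816
0.505 [-0.0395  0.0443] 2997 0.00041 0.0801
0.53 [-0.0386  0.0447] 3203 0.00041 0.0804
0.555 [-0.0376  0.0447] 2821 0.00041 0.0805
0.58 [-0.0372  0.0446] 2531 0.002 0.0858
0.605 [-0.035  0.084] 2 0.0 0.0863
table z nan
cyl y@.52,deg,z -0.037 11.33 0.1059 x ext [0.4402 0.4446 0.6326 0.6353]
green x [0.4401 0.4431 0.4861 0.5863]
keeper 8200 [ 0.616 -0.048  0.046] [0.64  0.046 0.075]
tip [556.0, 121.3] 0.57
  return _methods._mean(a, axis=axis, dtype=dtype,
  ret = ret.dtype.type(ret / rcount)
```

Call:
{"fn": "step_arm", "kwargs": {
  "commands": [
    [[0, 0.004, 0.0006, 0, 0, 0, 100], [-0.0005, 0.005, 0.0008, 0, 0, 0, 100], [0, 0.006, 0.0009, 0, 0, 0, 100], [-0.0005, 0.006, 0.0009, 0, 0, 0, 100], [0, 0.006, 0.0009, 0, 0, 0, 100], [-0.0005, 0.006, 0.0009, 0, 0, 0, 100], [0, 0.006, 0.0009, 0, 0, 0, 100], [-0.0005, 0.006, 0.0009, 0, 0, 0, 100], [0, 0.005, 0.0008, 0, 0, 0, 100], [-0.0005, 0.004, 0.0006, 0, 0, 0, 100]]
  ]
}}

```text
time_s: 8.52
eef_pos: [0.5256, -0.032, 0.0307]
ee_rot: [0.687, 0.727, -0.0, 0.0]
wrist_force: [-0.8, -1.9, 0.4]
finger_gap: 1.004
```

```bash
python3 - <<'E'
from h import *
st=r.get_state(); print(st["time_s"],st["eef_pos"],st["ee_rot"],st["wrist_force"])
t=viewer.snapshot("wrist"); save(t,"w6"); np.savez("wrist6.npz",**t)
E
python3 fit3.py wrist6.npz .015 .053
```

```text
8.525 [ 0.52558881 -0.03203005  0.03067433] [ 6.86967869e-01  7.26687791e-01 -4.94825831e-06  2.37213050e-05] [-0.84872235 -1.94108042  0.40397054]
0.455 [0.011  0.0526] 1710 0.00041 0.0885
0.48 [0.0122 0.0527] 2575 0.00043 0.0885
0.505 [0.0135 0.0523] 3000 0.00042 0.0882
0.53 [0.0149 0.0527] 3174 0.00042 0.0885
0.555 [0.0163 0.0527] 2777 0.00041 0.0884
0.58 [0.0173 0.0528] 2345 0.00137 0.0933fit3.py:10: RuntimeWarning: Mean of empty slice.
  print(x.round(3),o.x.round(4),len(c),np.abs(f(o.x)).mean().round(5),np.percentile(c[:,2],99).round(4))
  ret = ret.dtype.type(ret / rcount)
Traceback (most recent call last):
  File "fit3.py", line 10, in <module>
    print(x.round(3),o.x.round(4),len(c),np.abs(f(o.x)).mean().round(5),np.percentile(c[:,2],99).round(4))
                                                                        ~~~~~~~~~~~~~^^^^^^^^^^^
IndexError: index -1 is out of bounds for axis 0 with size 0
```

View pics/w6.png

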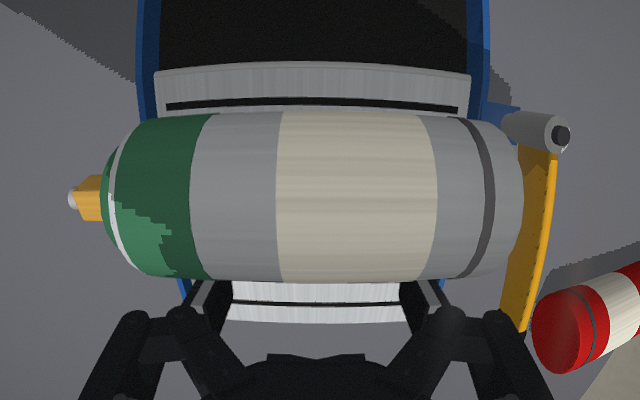

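Call:
{"fn": "step_arm", "kwargs": {
  "commands": [
    [[0, 0.004, 0.0006, 0, 0, -0.003, 100], [-0.0005, 0.005, 0.0008, 0, 0, -0.003, 100], [0, 0.006, 0.0009, 0, 0, -0.003, 100], [-0.0005, 0.006, 0.0009, 0, 0, -0.003, 100], [0, 0.006, 0.0009, 0, 0, 0, 100], [-0.0005, 0.006, 0.0009, 0, 0, 0, 100], [0, 0.006, 0.0009, 0, 0, 0, 100], [-0.0005, 0.005, 0.0008, 0, 0, 0, 100], [0, 0.004, 0.0006, 0, 0, 0, 100], [-0.0005, 0.003, 0.0003, 0, 0, 0, 100]]
  ]
}}

```text
time_s: 9.82
eef_pos: [0.5231, 0.0189, 0.0383]
ee_rot: [0.691, 0.723, 0.0, 0.0]
wrist_force: [-0.0, -1.1, 1.4]
finger_gap: 0.999
```

Call:
{"fn": "step_arm", "kwargs": {
  "commands": [
    [[0, 0.003, 0, 0, 0, 0, 100], [0, 0.003, 0, 0, 0, 0, 100], [0, 0.003, 0, 0, 0, 0, 100], [0, 0.003, 0, 0, 0, 0, 100], [0, 0.003, 0, 0, 0, 0, 100], [0, 0, 0, 0, 0, 0, 100]]
  ]
}}

```text
time_s: 10.58
eef_pos: [0.5231, 0.0338, 0.0382]
ee_rot: [0.691, 0.723, 0.0, -0.0]
wrist_force: [-0.0, -0.3, 0.3]
finger_gap: 1.0
```

```bash
python3 - <<'E'
from h import *
st=r.get_state(); print(st["time_s"],st["eef_pos"],st["ee_rot"],st["wrist_force"])
for c in ["wrist"]:
    t=viewer.snapshot(c); save(t,c+"7"); np.savez(c+"7.npz",**t)
E
python3 fit3.py wrist7.npz .085 .054 2>/dev/null
```

```text
10.575 [0.52308104 0.03383728 0.03821678] [ 6.91271887e-01  7.22594753e-01  3.97104113e-06 -1.95871545e-05] [-0.02545532 -0.33795053  0.2924151 ]
0.455 [0.0912 0.0547] 1813 0.00043 0.0906
0.48 [0.092  0.0544] 2445 0.00047 0.0904
0.505 [0.0932 0.0542] 2705 0.00044 0.0901
0.53 [0.0942 0.0546] 2762 0.00042 0.0905
0.555 [0.0952 0.0545] 2285 0.00041 0.0905
0.58 [0.0962 0.0544] 1648 0.00045 0.0904
```

View pics/wrist7.png

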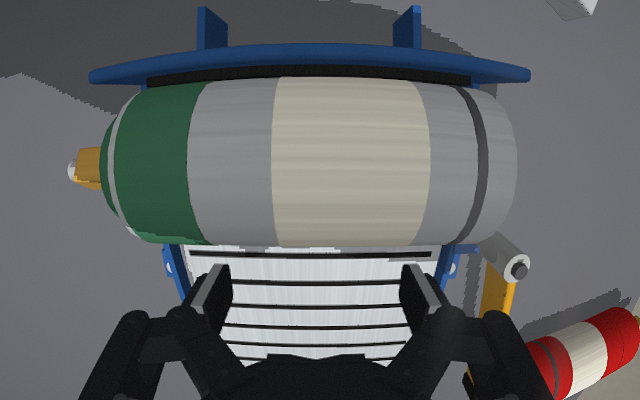

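The cylinder lies in the rest, with its axis at (0.526, 0.094, 0.0545) and square to the cradle. In the last picture its rubber stop is at row ~80 and the gap to my fingers shows below row 245. I retreat, shut the fingers and look at the keeper.

Call:
{"fn": "step_arm", "kwargs": {
  "commands": [
    [[0, -0.012, 0, 0, 0, 0, 100], [0, -0.008, 0.03, 0, 0, 0, 100], [0, -0.005, 0.045, 0, 0, 0, 100], [0.02, -0.005, 0.045, 0, 0, 0, 0], [0.04, -0.01, 0.04, 0, 0, 0, 0], [0.045, -0.01, 0.01, 0, 0, 0, 0], [0.04, -0.01, 0, 0, 0, 0, 0], [0, 0, 0, 0, 0, 0, 0]]
  ]
}}

```text
time_s: 11.62
eef_pos: [0.6696, -0.0283, 0.2074]
ee_rot: [0.692, 0.722, -0.0, -0.0]
wrist_force: [-1.0, 0.4, -0.5]
finger_gap: 0.001
```

```bash
cat > keep.py <<'E'
from h import *
import sys; n=sys.argv[1]
st=r.get_state(); print(st["time_s"],st["eef_pos"],st["ee_rot"].round(3),st["wrist_force"],st["finger_gap"])
for c in ["wrist","scene","side"]:
    s=viewer.snapshot(c); save(s,c+n); np.savez(f"{c}{n}.npz",**s)
    hsv=cv2.cvtColor(s["color"],cv2.COLOR_RGB2HSV); H,Sa,V=[hsv[...,i] for i in range(3)]
    m=(H>17)&(H<32)&(Sa>140)&(V>60)
    P=(wpts if c=="wrist" else pts)(s,m); P=P[(P[:,0]>.5)&(P[:,0]<.70)&(P[:,1]>-.13)&(P[:,1]<.09)&(P[:,2]>.03)&(P[:,2]<.09)]
    if len(P)<8: print(c,"few"); continue
    top=P[P[:,2]>np.percentile(P[:,2],90)-.006] if c=="wrist" else P
    m0=np.median(top[:,:2],0); u=np.linalg.svd(top[:,:2]-m0,full_matrices=False)[2][0]
    print(c,len(P),"mid",m0.round(4),"deg",(np.degrees(np.arctan2(u[1],u[0]))%180-180).round(2),"min",P.min(0).round(3),"max",P.max(0).round(3))
    for t in ["keeper_hinge","keeper_tip"]:
        for o in viewer.outline_of(c,t)[:1]: print(t,o["at"],round(o["score"],2),o["region"].sum(), onplane(s,*o["at"],.06).round(4) if c=="wrist" else "")
E
python3 keep.py 8; python3 fit3.py wrist8.npz .094 .0545 2>/dev/null
```

```text
11.625 [ 0.66961262 -0.02827997  0.20744417] [ 0.692  0.722 -0.    -0.   ] [-1.03295823  0.44528445 -0.47934786] 0.0009862988734962025
wrist 889 mid [6.298e-01 4.000e-04] deg -79.56 min [ 0.618 -0.049  0.05 ] max [0.641 0.046 0.074]
keeper_hinge [201.3, 146.8] 0.88 22636 [0.5558 0.0119 0.06  ]
keeper_tip [271.4, 148.9] 0.81 1273 [0.6266 0.0107 0.06  ]
scene 53 mid [ 0.6326 -0.005 ] deg -78.97 min [ 0.622 -0.044  0.055] max [0.641 0.038 0.078]
keeper_hinge [357.8, 199.6] 0.88 1858 
keeper_tip [371.6, 204.7] 0.68 102 
side 119 mid [ 0.6263 -0.007 ] deg -78.84 min [ 0.611 -0.055  0.05 ] max [0.643 0.044 0.081]
keeper_hinge [293.1, 236.6] 0.65 2639 
keeper_tip [272.0, 206.5] 0.51 148 
0.455 [0.0907 0.0547] 251 0.00057 0.091
0.48 [0.0916 0.0543] 314 0.00058 0.0905
0.505 [0.0928 0.0541] 318 0.00056 0.0901
0.53 [0.0938 0.0544] 368 0.00052 0.0905
0.555 [0.0949 0.0545] 416 0.00055 0.0904
0.58 [0.0959 0.0542] 447 0.00054 0.0903
```

View pics/wrist8.png

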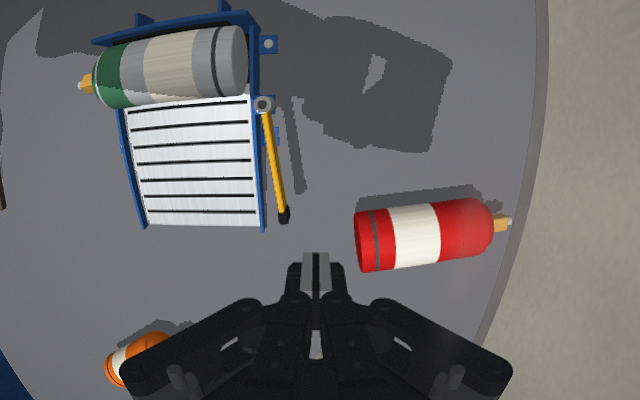

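```bash
cat > traj.py <<'E'
from h import *
s=dict(np.load("wrist8.npz"))
print("hinge .06/.075/.09",[onplane(s,264,103,h).round(4).tolist() for h in (.06,.075,.09)])
print("tip .072",onplane(s,284,214,.072).round(4),"red left",onplane(s,[356,360],[225,270],.035).round(4).tolist())
P=wpts(s,np.ones((400,640),bool)); 
m=np.zeros((400,640),bool); m[98:108,259:269]=1; print("hinge cap pts",np.median(wpts(s,m),0).round(4))
m[:]=0; m[255:275,305:325]=1; print(s["depth"][258,300:332:4].round(3))
yw=np.radians(2.35); d=np.array([np.sin(yw),-np.cos(yw)]); c=np.array([-np.cos(yw),-np.sin(yw)])
H=np.array([.6205,.0545]); rho=.085
def pos(th,gap=0):
    u=np.cos(th)*d+np.sin(th)*c; w=-np.sin(th)*d+np.cos(th)*c
    return H+rho*u-(.003+.0145*abs(np.cos(th))+.011*abs(np.sin(th))+gap)*w
print("start",pos(-.16,.02).round(4)); q=[pos(t) for t in np.linspace(-.16,1.571,21)]
print(np.round(q,4).tolist()); print(np.diff(q,axis=0).round(4).tolist())
E
python3 traj.py
```

```text
hinge .06/.075/.09 [[0.6187, 0.0543, 0.06], [0.6212, 0.0544, 0.075], [0.6237, 0.0545, 0.09]]
tip .072 [ 0.6407 -0.0502  0.072 ] red left [[0.7172, -0.074, 0.035], [0.7276, -0.1319, 0.035]]
hinge cap pts [0.6208 0.0548 0.076 ]
[0.395 0.15  0.149 0.149 0.15  0.15  0.149 0.15 ]
start [ 0.6758 -0.021 ]
[[0.6562, -0.025], [0.6484, -0.0279], [0.6405, -0.03], [0.634, -0.0314], [0.6273, -0.0324], [0.6204, -0.0328], [0.6133, -0.0326], [0.6062, -0.0318], [0.599, -0.0304], [0.5918, -0.0283], [0.5848, -0.0255], [0.5779, -0.022], [0.5712, -0.0178], [0.5649, -0.0129], [0.559, -0.0074], [0.5535, -0.0012], [0.5487, 0.0055], [0.5444, 0.0128], [0.5409, 0.0205], [0.5381, 0.0286], [0.5361, 0.037]]
[[-0.0078, -0.0029], [-0.0078, -0.0021], [-0.0065, -0.0015], [-0.0067, -0.001], [-0.0069, -0.0004], [-0.0071, 0.0002], [-0.0072, 0.0008], [-0.0072, 0.0014], [-0.0072, 0.0021], [-0.0071, 0.0028], [-0.0069, 0.0035], [-0.0066, 0.0042], [-0.0063, 0.0049], [-0.0059, 0.0055], [-0.0054, 0.0062], [-0.0049, 0.0067], [-0.0042, 0.0073], [-0.0035, 0.0077], [-0.0028, 0.0081], [-0.002, 0.0084]]
```

The wrist view shows the cylinder still in the rest at (95–245, 25–105). The keeper runs from the hinge (264,103) to the tip (284,214), about -0.15 rad open. The red cylinder's left end is at x≈0.717, clear of my path. I descend outside the bar.

Call:
{"fn": "step_arm", "kwargs": {
  "commands": [
    [[0.002, 0.002, -0.039, 0, 0, 0, 0], [0.002, 0.002, -0.039, 0, 0, 0, 0], [0.002, 0.002, -0.039, 0, 0, 0, 0], [0.002, 0.002, -0.038, 0, 0, 0, 0], [0, 0, 0, 0, 0, 0, 0]]
  ]
}}

```text
time_s: 12.7
eef_pos: [0.6729, -0.0176, 0.0492]
ee_rot: [0.691, 0.723, -0.002, -0.003]
wrist_force: [-0.1, 0.0, 0.6]
finger_gap: 0.002
```

Call:
{"fn": "step_arm", "kwargs": {
  "commands": [
    [[-0.005, -0.002, 0, 0, 0, 0, 0], [-0.008, -0.003, 0, 0, 0, 0, 0], [-0.008, -0.003, 0, 0, 0, 0, 0], [-0.008, -0.002, 0, 0, 0, 0, 0], [-0.007, -0.001, 0, 0, 0, 0, 0], [-0.007, -0.001, 0, 0, 0, 0, 0], [-0.007, 0, 0, 0, 0, 0, 0], [-0.007, 0, 0, 0, 0, 0, 0]]
  ]
}}

```text
time_s: 13.7
eef_pos: [0.6186, -0.0303, 0.0531]
ee_rot: [0.691, 0.723, 0.0, -0.0]
wrist_force: [0.7, 0.3, 0.6]
finger_gap: 0.001
```

```bash
python3 keep.py 9; python3 - <<'E'
import cv2,numpy as np
w=cv2.imread("pics/wrist9.png"); a=cv2.imread("pics/scene9.png")[120:270,290:470]
cv2.imwrite("pics/j9.png",np.hstack([w[:,80:440],cv2.resize(a,(430,400))]))
E
```

```text
13.7 [ 0.61863504 -0.03025053  0.05313942] [ 0.691  0.723  0.    -0.   ] [0.73173978 0.29620541 0.57060984] 0.0007721513047884772
wrist 2449 mid [0.6094 0.0099] deg -102.4 min [ 0.594 -0.049  0.05 ] max [0.62  0.046 0.075]
keeper_hinge [202.3, 178.9] 0.64 51130 [0.5633 0.0181 0.06  ]
keeper_tip [307.4, 170.2] 0.86 3907 [0.6131 0.0238 0.06  ]
scene 12 mid [ 0.6011 -0.0427] deg -99.46 min [ 0.597 -0.049  0.058] max [0.611 0.01  0.078]
keeper_hinge [352.9, 199.6] 0.67 1433 
keeper_tip [358.8, 204.3] 0.5 57 
side 159 mid [ 0.602  -0.0047] deg -103.24 min [ 0.587 -0.05   0.048] max [0.616 0.041 0.079]
keeper_hinge [286.8, 234.5] 0.73 2630
```

View pics/j9.png

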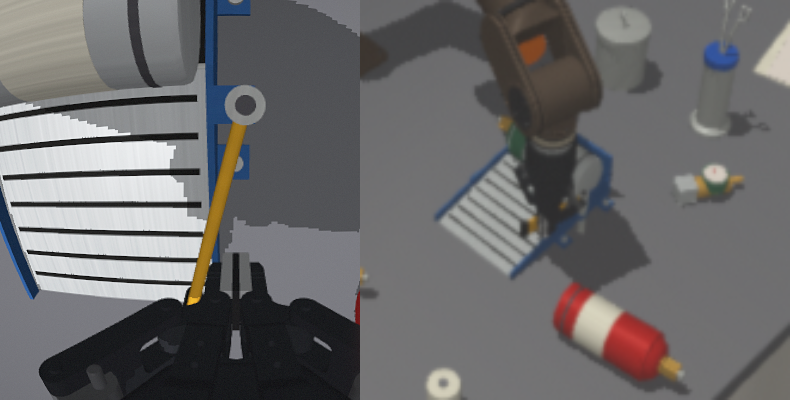

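The bar is following: it is at θ≈0.26 with the fingertip against its outer face. I continue the arc.

Call:
{"fn": "step_arm", "kwargs": {
  "commands": [
    [[-0.006, 0, 0, 0, 0, 0, 0], [-0.007, 0, 0, 0, 0, 0, 0], [-0.007, 0.001, 0, 0, 0, 0, 0], [-0.007, 0.002, 0, 0, 0, 0, 0], [-0.007, 0.003, 0, 0, 0, 0, 0], [-0.007, 0.0035, 0, 0, 0, 0, 0], [-0.0065, 0.004, 0, 0, 0, 0, 0], [-0.006, 0.005, 0, 0, 0, 0, 0], [-0.006, 0.0055, 0, 0, 0, 0, 0], [-0.0055, 0.006, 0, 0, 0, 0, 0]]
  ]
}}

```text
time_s: 15.4
eef_pos: [0.5537, -0.0, 0.0533]
ee_rot: [0.691, 0.723, -0.0, 0.0]
wrist_force: [1.0, -1.0, -0.5]
finger_gap: 0.0
```

Call:
{"fn": "step_arm", "kwargs": {
  "commands": [
    [[-0.005, 0.0065, 0, 0, 0, 0, 0], [-0.004, 0.007, 0, 0, 0, 0, 0], [-0.0035, 0.0075, 0, 0, 0, 0, 0], [-0.003, 0.008, 0, 0, 0, 0, 0], [-0.002, 0.004, 0, 0, 0, 0, 0], [0, 0.002, 0, 0, 0, 0, 0]]
  ]
}}

```text
time_s: 16.15
eef_pos: [0.5361, 0.035, 0.0531]
ee_rot: [0.691, 0.723, -0.0, -0.0]
wrist_force: [0.2, -0.7, -0.2]
finger_gap: 0.003
```

```bash
python3 keep.py 10; python3 fit3.py wrist10.npz .094 .0545 2>/dev/null
```

```text
16.15 [0.53613486 0.03495264 0.05310454] [ 0.691  0.723 -0.    -0.   ] [ 0.20401221 -0.72034319 -0.1820187 ] 0.0027300951236960236
wrist 5618 mid [0.5593 0.0522] deg -177.14 min [0.515 0.042 0.048] max [0.612 0.057 0.074]
keeper_hinge [292.9, 241.2] 0.68 31672 [0.5248 0.0535 0.06  ]
keeper_tip [367.6, 249.6] 0.68 7839 [0.5619 0.0504 0.06  ]
scene 52 mid [0.5779 0.0479] deg -175.09 min [0.547 0.042 0.051] max [0.608 0.054 0.077]
keeper_hinge [358.3, 200.2] 0.95 1829 
keeper_tip [372.6, 190.7] 0.64 77 
side 107 mid [0.5596 0.0505] deg -176.92 min [0.508 0.039 0.051] max [0.607 0.056 0.081]
keeper_hinge [293.4, 239.6] 0.73 2348 
keeper_tip [273.5, 223.9] 0.6 154 
0.455 [0.0912 0.0547] 1443 0.00043 0.0905
0.48 [0.092  0.0544] 1959 0.00048 0.0905
0.505 [0.0932 0.0543] 2191 0.00043 0.0902
0.53 [0.0942 0.0546] 2436 0.00041 0.0905
0.555 [0.0952 0.0545] 2297 0.00041 0.0904
0.58 [0.0961 0.0544] 1886 0.00045 0.0904
```

Shut would read -177.65°, so the bar is nearly there. I press gently until the end stop answers.

Call:
{"fn": "step_arm", "kwargs": {
  "commands": [
    [[0, 0.001, 0, 0, 0, 0, 0], [0, 0.001, 0, 0, 0, 0, 0], [0, 0.001, 0, 0, 0, 0, 0], [0, 0, 0, 0, 0, 0, 0]]
  ]
}}

```text
time_s: 17.1
eef_pos: [0.5366, 0.0356, 0.0533]
ee_rot: [0.691, 0.723, -0.002, 0.001]
wrist_force: [-0.5, -6.7, 0.3]
finger_gap: -0.001
```

Call:
{"fn": "step_arm", "kwargs": {
  "commands": [
    [[0, -0.01, 0, 0, 0, 0, 0], [0, -0.03, 0, 0, 0, 0, 0], [0, -0.03, 0.03, 0, 0, 0, 0], [0, -0.03, 0.05, 0, 0, 0, 0], [0, -0.02, 0.05, 0, 0, 0, 0], [0, 0, 0, 0, 0, 0, 0]]
  ]
}}

```text
time_s: 17.85
eef_pos: [0.5398, -0.0846, 0.1891]
ee_rot: [0.692, 0.722, 0.003, 0.005]
wrist_force: [0.7, -0.7, 0.2]
finger_gap: 0.005
```

```bash
python3 keep.py 11; python3 fit3.py wrist11.npz .094 .0545 2>/dev/null; python3 - <<'E'
import cv2,numpy as np
w=cv2.imread("pics/wrist11.png"); a=cv2.imread("pics/scene11.png")[100:320,150:510]
cv2.imwrite("pics/j11.png",np.vstack([w[:300],cv2.resize(a,(640,300))]))
E
```

```text
17.85 [ 0.53978631 -0.08464148  0.18906004] [0.692 0.722 0.003 0.005] [ 0.6632247  -0.70851278  0.17203583] 0.004620214940317212
wrist 1156 mid [0.5624 0.0502] deg -177.71 min [0.516 0.045 0.049] max [0.611 0.055 0.074]
keeper_hinge [302.2, 107.8] 0.91 26719 [ 0.5269 -0.0058  0.06  ]
keeper_tip [351.6, 45.9] 0.77 1722 [0.567  0.0514 0.06  ]
scene 76 mid [0.5639 0.0482] deg -177.64 min [0.518 0.042 0.051] max [0.606 0.056 0.078]
keeper_hinge [356.7, 198.0] 0.78 1963 
keeper_tip [370.2, 188.5] 0.65 162 
side 105 mid [0.5607 0.0508] deg -178.05 min [0.509 0.046 0.053] max [0.612 0.057 0.079]
keeper_hinge [292.5, 236.0] 0.88 2386 
keeper_tip [273.5, 222.9] 0.65 195 
0.455 [0.0908 0.0545] 247 0.0006 0.0896
0.48 [0.092  0.0543] 254 0.00068 0.0894
0.505 [0.0932 0.0542] 239 0.00059 0.0882
0.53 [0.094  0.0545] 240 0.00059 0.0884
0.555 [0.095  0.0544] 236 0.00056 0.088
0.58 [0.0962 0.0544] 240 0.00064 0.0888
```

View pics/j11.png

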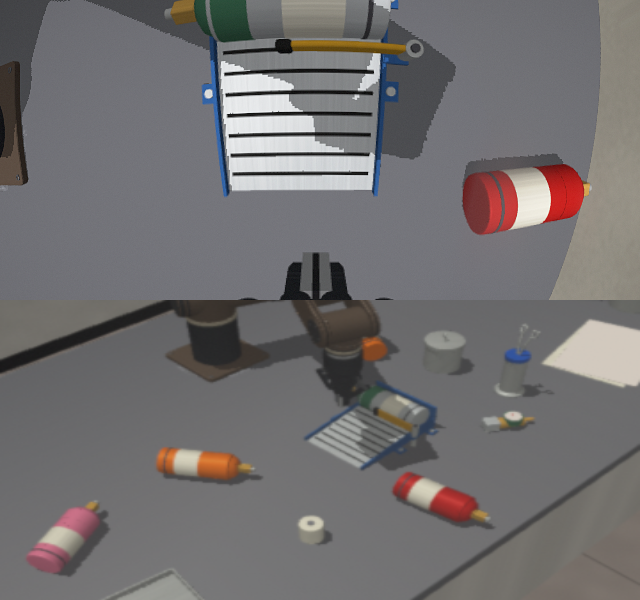

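The keeper is shut square behind the cylinder: it runs from (285,45) to (415,48) in the wrist view at -177.7°, which is the end stop. The cylinder is in the rest, everything else is where it was, and the gripper is clear. I hand in.

```bash
python3 -c "
from plant import r
print(r.job_done())"
```

```text
the job is handed in; nothing more can be done
None
```

The oxygen cylinder is in the rest against the stop, and the yellow keeper bar is shut behind it. I handed the job in at about 18 s of the 48 s allowed.

I rolled it up the ramp with both open fingertips behind it, and the camera checks on the way up showed no gap. Past the crest it dropped into the rest. I then swept the keeper shut with the closed fingertips until the end stop pushed back, at about 7 N.

**Last checks, with the gripper clear:**
- **Cylinder:** the axis is at y ≈ 0.094 m and z ≈ 0.0544 m (54 mm expected). It is square to the cradle and did not move while the keeper closed.
- **Keeper:** it reads -177.6° to -178.1° in the three cameras, against -177.65° expected for shut.
- **Everything else:** the look-alikes, jars, regulator and bandage look unmoved in the last pictures, by eye only; I did not re-measure them.

**Checks that disagreed:**
- Two early fits of the cylinder's angle were thrown off by fingers and the keeper in the depth data. I replaced them with slice-by-slice fits, which agreed.
- The keeper hinge and tip points from the trained networks were unreliable, so I used the bar's colour and depth points instead.

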